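# Release the ratchet holding jaw

## Robot

A 7-joint arm with a two-finger parallel gripper is mounted at the origin on the work surface. World frame = base frame: x ahead of the robot, y to its left, z up, the work surface at z = 0. Lengths are in m, angles in rad, forces in N, time in s.
With the tool pointing down it reaches from about 0.4 to 0.85 m from the base axis. Payload 4.5 kg.
Tool frame: the origin (TCP) lies midway between the tips of the shut fingers; the grasp point (between the pads) lies 19 mm behind it (bot.grasp_offset is the distance from the TCP to the grasp point, in m); z points along the fingers, y is the direction in which the jaws open and shut (so a half turn about z gives the same grasp; the last joint's range is limited). The gripper opens to 85 mm and grips with 20 to 120 N. Pads are 22 mm wide; open, the fingers measure 114 mm over their backs; the gripper's body (76 mm by 85 mm) begins 54 mm behind the grasp point. The pads swing forward as they close: fully open they stand 13 mm farther back than shut.
Start: joints at [1.243, 0.689, -0.195, 1.565, 0.157, 0.902, -0.215], TCP at [0.221, -0.585, 0.231] pointing down, gripper open.
Joint ranges: [-3.01, 3.01], [-0.46, 2.08], [-1.47, 1.51], [0.13, 2.56], [-1, 4.14], [0.04, 2.09], [-2.66, 2.66]. Speed limits (rad/s): [2.57, 2.57, 3.14, 3.14, 3.14, 3.14, 3.14].

## Interface

Orientations are given as a 3x3 rotation matrix whose columns are the frame's x, y, z axes.
In Python, from workcell import sensors, grab_frame, bot, models gives the robot as it stands.
- The arm moves only by the tool carry_out, never from a script. Its argument "rows" is a list that holds one entry, the list of rows, each a list of 4 numbers: the shift along the tool's x, y, z in m, then the turn about the tool's z in degrees. A call has 1 to 5 rows; each row is the pose to reach, as a shift and turn from the pose measured when the call began, along the tool's axes at that moment; what a row does not reach only later rows make up. A row lasts 1/10 s, in which the tool goes at most 50 mm and 8.59 degrees, less where a joint would pass 70% of its speed; a pose out of reach is approached as far as the arm can. A call with a gripper value outside its range is refused whole. "gripper" is the opening, from 0 (shut) to 1 (fully open), set as the call begins (left out, the last holds). The fingers move at their own pace and stop on an object; the grip force is fixed at half the most. Time passes only in rows, so rows that repeat a pose let the fingers close. It gives the time, the measured TCP pose, the force and the opening at its end, in the units of the state.
- sensors.sense(): the state, without advancing time (a new reading comes with each control period).
- grab_frame(name): name is "scene" or "top" or "wrist"; returns a dict with "image" (400x640x3 uint8, red, green, blue), "fx", "fy", "cx", "cy" (pixels), "world_from_camera" (4x4, takes a point from camera to world coordinates); the wrist camera has in their place "T_tool_cam" (4x4, takes a point from camera to tool coordinates, whose origin is the TCP and whose axes are the flange's). Camera axes: x right, y up, looking along -z (the intrinsics and any distortion apply to the point x, -y, -z); pixel columns grow to the right and rows downward; lengths in m; the calibration is good to about 2 mm. A picture is of the moment at which its call begins: read the wrist's pose just before it. There is no depth.
- bot.hand_in(): hands the job in, once; it reports no verdict.
Trained networks look in the newest picture that a camera, given by its name, has taken for a name from the list of things; names that differ only in an ending like _2 or _b are one class to them, and where a whole thing is asked for, a point or a joint stands for the part that bears it (a point fixed in the world has none). Each returns a list of dicts, best first, with "conf" (0 to 1); they miss things now and then, are a little off and sometimes report something else, mostly with a low value. They report only what shows in the picture. A call takes as long as a camera call. They do not tell look-alikes from the thing itself.
- models.spot_in(target, camera): "location" ([column, row] in pixels, amid what is visible of it).
- models.outline_of(target, camera): "mask" (400x640 bool, what is visible of it) and "location" ([column, row] in pixels, amid what is visible of it).
- models.place_of(target, camera): "location" ([column, row] in pixels: a listed point, or the origin of a listed thing).
The state is a dict: "time_s": time; "joint_pos": joint angles; "joint_velocities": joint speeds; "joint_torque": joint torques, N m; "ee_pos": TCP position; "tool_rot": TCP orientation; "wrist_force": force on the tool from outside, world axes, zero at the start; "torque": the same for the moment, N m; "gripper_width": finger opening in m.
Only numpy, scipy, OpenCV 4.12 (cv2) and the standard library are available. Lean on these libraries where they do the work, as an engineer would, in place of code of your own. Each camera call takes 0.05 s, during which the arm holds its last target. There are 200 camera calls.

## Task

Let the holding jaw off the brass valve: with a fingertip press the pawl's flat thumb plate, just behind the lever's black knob, until the pawl is clear of the teeth, then push the lever down past the teeth onto its stop so that the jaw tilts open, and let go. Only push, without forcing it; pick nothing up, and leave the valve standing in its nest and the ring, the two sleeves and the reamer where they are.

Things in the scene. Friction and masses are not known exactly. Their poses are not given: they have to be found in the camera images.
- fixture: Bolted-down steel fixture, base 280 x 100 x 14 mm. Origin on the cabinet top below the lever's shaft; x points along the lever to the knob, z up, y is the hinge axis. Jaw, valve and V-anvil stand at x under -40 mm, up to 170 mm high. A fixed quadrant plate with ratchet teeth (rim radius 86 mm about the shaft) stands at y = 7 to 13 mm, a 65 mm stop post under the lever at x = 110 mm.
- shaft (a point): Centre of the lever's horizontal shaft, 100 mm above the cabinet top. The lever turns about it (axis = the fixture's y).
- lever (a joint): Flat steel lever from the shaft to a black ball knob. 0 = highest, 0.38 rad above level; grows going down; 0.60 (0.22 rad below level) = on its stop. Starts among the upper teeth, 0 to 0.25. The pawl bars it from going down, after up to 0.1 rad of play (pushing the knob or bar alone does nothing); pawl pressed, it moves stiffly (5 to 7 N at the thumb plate) and stays where it is left.
- knob (a point): Centre of the black ball knob (diameter 36 mm) on the end of the lever, 235 mm from the shaft.
- pawl (a joint): Spring pawl on the lever, with a nose pin between the quadrant's teeth. 0 = fully down between two teeth (it may start part-way up a tooth's back, to 0.12); grows as its thumb plate is pressed; clear of the teeth above 0.13; 0.20 = pressed right down, the thumb plate flat along the lever's top. Takes 3 to 4 N at the plate and springs back when let go, so keep it pressed while the lever goes down.
- thumb_plate (a point): Top centre of the pawl's thumb plate, flat ribbed steel, 55 mm along the lever x 40 mm across x 5 mm, above the lever just behind the knob: the part to press. Pressed right down, this point lies 172.5 mm from the shaft along the lever and 14.5 mm above its centre line (square to it), the face parallel to the lever; let up, it is 17 mm higher, 12 mm nearer the shaft, tilted 0.2 rad more.
- jaw (a joint): Spring-loaded holding jaw, a steel plate with a rubber pad, pivoted at its foot. 0 = closed on the valve; it tilts away from the valve as the lever's cam turns, about 0.06 rad (5 mm at the pad) with the lever on its stop. Not to be touched.
- valve: Brass valve body, a cylinder of 32 mm diameter and 135 mm height standing loose 12 mm deep in the fixture's nest, between jaw and anvil; top 167 mm above the cabinet top. Origin at the centre of its underside, z up. Leave it standing.
- nylon_ring: White nylon guide ring, 44 mm outside, 28 mm inside, 14 mm high, lying flat. Origin at the centre of its underside. Leave alone.
- copper_sleeve: Copper receiver sleeve, upright tube of 38 mm diameter, 58 mm high. Origin at the centre of its underside. Leave alone.
- lap_sleeve: Aluminium lap sleeve, upright tube of 32 mm diameter, 78 mm high. Origin at the centre of its underside. Leave alone.
- reamer: Steel reamer with a wooden handle, 197 mm long, 26 mm thick, lying along its x axis, handle to -x. Origin on the surface under its middle. Leave alone.
Not all that is in view belongs to the job. What is meant by the valve is not green, and is the smaller of those in its own colour.

How it is judged:
On the way, in this order (a step that is already met when the one before it is completed fails the run):
1. the pawl is pressed clear of the teeth while the lever still stands where it was (knob within 40 mm of its start) (value of joint pawl above 0.15 rad and distance of knob from where it was at the start of the episode below 0.04 m), for 0.05 s.
2. the lever is pushed down past the teeth onto its stop (value of joint lever above 0.57 rad), for 0.1 s.
At the end, for the whole second after the job is handed in: The lever is down on its stop (within 0.03 rad, 7 mm at the knob) and at rest, the jaw is tilted open (over 0.05 rad), the pawl has sprung back (under 0.06 rad), the valve still stands in its nest (within 8 mm and 0.1 rad), and the ring, sleeves and reamer are within 15 mm of where they were (value of joint lever above 0.57 rad and value of joint pawl below 0.06 rad and value of joint jaw above 0.05 rad and velocity of joint lever below 0.05 rad/s and angle between valve's own z axis and vertical below 0.1 rad and distance of valve from where it was at the start of the episode below 0.008 m and distance of each of nylon_ring, copper_sleeve, lap_sleeve, reamer from where it was at the start of the episode below 0.015 m); the robot touches nothing.
It fails at once if the valve is lifted, carried or tipped (distance of valve from where it was at the start of the episode above 0.008 m or angle between valve's own z axis and vertical above 0.1 rad).
It fails at once if the ring, a sleeve or the reamer is lifted, carried or pushed away (distance of any of nylon_ring, copper_sleeve, lap_sleeve, reamer from where it was at the start of the episode above 0.015 m).
It fails at once if the fixture is forced or squeezed (over 80 N) (contact force between any of the fingers, the arm and fixture above 80 N).
It also fails if it takes over 32 s, if anything falls off the work surface, if the arm or the gripper's body presses on something with over 40 N, if the wrist force passes 120 N, or if a joint passes its speed limit or range.

## Working session

There is one attempt and no reset: what is moved stays moved. The work goes in short steps, Python scripts to look and compute and a tool call to move; the robot and the scene stay as the last step left them, time stands still between calls to the robot, and variables do not carry over. Pictures are saved under pics/ and viewed, about 8 in all and at most 12, crops included, and the job is handed in when it is done.

Besides the shell and the picture viewer there is one more tool, called after "Call:" as name([rows], argument=value, ...), one row to a line, values as JSON. carry_out: Moves the arm, as the interface text tells. Its arguments: {"type":"object","properties":{"rows":{"type":"array","items":{"type":"array","items":{"type":"array","items":{"type":"number"}}}},"gripper":{"type":"number"}},"required":["rows"]}

```bash
mkdir -p pics; cat > h.py <<'E'
import numpy as np, cv2
from workcell import sensors, grab_frame, bot, models
def ray(f,px,T=None):
    T=np.array(f["world_from_camera"]) if T is None else T
    d=np.array([(px[0]-f["cx"])/f["fx"],-(px[1]-f["cy"])/f["fy"],-1.])
    d=T[:3,:3]@d; return T[:3,3],d/np.linalg.norm(d)
def tri(rs):
    A=np.zeros((3,3));b=np.zeros(3)
    for o,d in rs:
        P=np.eye(3)-np.outer(d,d);A+=P;b+=P@o
    x=np.linalg.solve(A,b); return x,[np.linalg.norm((np.eye(3)-np.outer(d,d))@(x-o)) for o,d in rs]
def save(f,n): cv2.imwrite(f"pics/{n}.png",cv2.cvtColor(f["image"],cv2.COLOR_RGB2BGR))
E
python3 - <<'E'
from h import *
F={}
for c in ("scene","top"):
    F[c]=grab_frame(c);save(F[c],c+"0")
    print(c,[k for k in F[c] if k!='image'],np.round(np.array(F[c]["world_from_camera"])[:3,3],3))
    for t in ("fixture","shaft","knob","thumb_plate","valve","lever","nylon_ring","copper_sleeve","lap_sleeve","reamer"):
        print(c,t,[(round(r["conf"],2),np.round(r["location"],1).tolist()) for r in models.place_of(t,c)][:3] if t!="lever" else '')
E
```

```text
scene ['fx', 'fy', 'cx', 'cy', 'world_from_camera'] [ 0.893 -0.14   0.788]
scene fixture [(0.7, [333.1, 204.0])]
scene shaft [(0.68, [336.9, 181.3])]
scene knob [(0.94, [232.5, 205.8])]
scene thumb_plate [(0.72, [338.1, 181.5])]
scene valve [(0.92, [419.4, 187.9]), (0.57, [362.9, 188.7]), (0.45, [337.3, 178.9])]
scene lever 
scene nylon_ring [(0.74, [278.9, 279.8])]
scene copper_sleeve [(0.78, [252.8, 194.7])]
scene lap_sleeve [(0.87, [286.7, 174.4])]
scene reamer [(0.64, [368.5, 239.1])]
top ['fx', 'fy', 'cx', 'cy', 'world_from_camera'] [0.456 0.137 0.929]
top fixture []
top shaft [(0.65, [285.7, 221.6])]
top knob [(0.56, [394.4, 246.1])]
top thumb_plate [(0.97, [354.3, 239.8])]
top valve [(0.78, [254.1, 216.5]), (0.65, [203.0, 184.6])]
top lever 
top nylon_ring [(0.48, [379.6, 201.6])]
top copper_sleeve [(0.67, [348.3, 296.3])]
top lap_sleeve [(0.52, [305.3, 287.3])]
top reamer [(0.69, [289.6, 182.0]), (0.46, [344.7, 295.5])]
```

View pics/scene0.png

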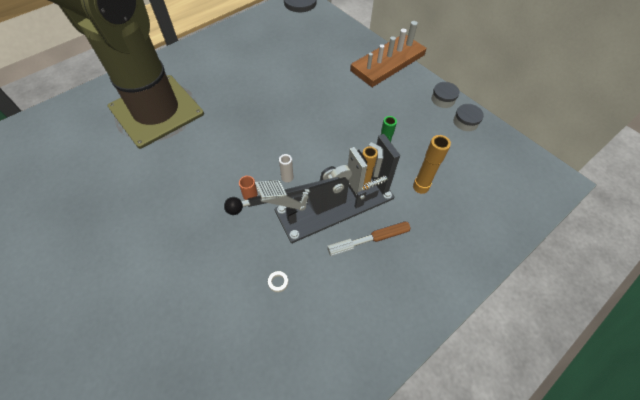

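View pics/top0.png

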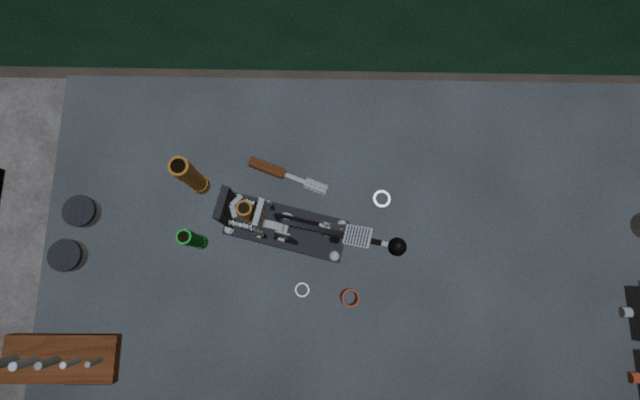

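```bash
python3 - <<'E'
from h import *
s=grab_frame("scene");t=grab_frame("top")
for n,a,b in (("shaft",(336.9,181.3),(285.7,221.6)),("knob",(232.5,205.8),(394.4,246.1))):
    x,e=tri([ray(s,a),ray(t,b)]);print(n,x.round(3),np.round(e,4))
st=sensors.sense();print(st["ee_pos"],np.round(st["tool_rot"],3),st["time_s"],st["gripper_width"])
print(s["fx"],t["fx"],np.round(t["world_from_camera"],3))
o,d=ray(t,(354.3,239.8));
for z in(.1,.3):print((o+d*(z-o[2])/d[2]).round(3))
E
```

```text
shaft [0.57  0.189 0.105] [0.0033 0.0033]
knob [ 0.513 -0.03   0.163] [0.0018 0.0018]
[ 0.22129028 -0.58454637  0.23131018] [[ 0.935  0.354  0.   ]
 [ 0.354 -0.935 -0.   ]
 [ 0.     0.    -1.   ]] 1.1 0.08526197693284211
370.85339993448105 396.7284856949688 [[ 0.006  0.983 -0.186  0.456]
 [-1.     0.009  0.016  0.137]
 [ 0.018  0.186  0.982  0.929]
 [ 0.     0.     0.     1.   ]]
[0.531 0.042 0.1  ]
[0.513 0.065 0.3  ]
```

The scene picture shows the black knob at (232,206), the plate at about (270,188), and the valve between jaw and anvil at (370,165). The tall brass one at (430,165) and the green one are decoys. In the top picture the plate is at (357,236) and the knob at (398,246), so shaft and knob triangulate consistently to a lever value of about 0.12 rad. I'm heading above the plate with the fingers shut.

Call:
carry_out([
  [[0.034,-0.032,-0.005,0],[0.068,-0.064,-0.01,0],[0.103,-0.096,-0.015,0],[0.137,-0.128,-0.02,0],[0.171,-0.16,-0.02,0]],
], gripper=0)

```text
time_s: 1.6
ee_pos: [0.3256, -0.3731, 0.2521]
tool_rot: [[0.935, 0.354, 0.002], [0.354, -0.935, -0.001], [0.001, 0.002, -1.0]]
wrist_force: [0.6, -0.1, 0.1]
gripper_width: 0.0122
```

Call:
carry_out([
  [[0.034,-0.032,0,0],[0.068,-0.064,0,0],[0.103,-0.096,0,0],[0.137,-0.128,0,0],[0.171,-0.16,0,0]],
])

```text
time_s: 2.1
ee_pos: [0.4298, -0.1612, 0.2523]
tool_rot: [[0.935, 0.354, 0.003], [0.354, -0.935, -0.002], [0.002, 0.002, -1.0]]
wrist_force: [1.6, -0.1, -0.7]
gripper_width: -0.0004
```

Call:
carry_out([
  [[0.03,-0.028,0,7],[0.06,-0.056,0,14],[0.09,-0.084,0,21],[0.12,-0.112,0,28],[0.15,-0.14,0,35]],
])

```text
time_s: 2.6
ee_pos: [0.5212, 0.0245, 0.2524]
tool_rot: [[0.968, -0.251, 0.003], [-0.251, -0.968, -0.002], [0.003, 0.001, -1.0]]
wrist_force: [1.0, 0.2, -0.8]
gripper_width: 0.0002
```

```bash
python3 - <<'E'
from h import *
st=sensors.sense()
w=grab_frame("wrist");save(w,"w1")
T=np.eye(4);T[:3,:3]=st["tool_rot"];T[:3,3]=st["ee_pos"];T=T@np.array(w["T_tool_cam"])
print([k for k in w if k!='image'],T.round(3))
s=grab_frame("scene")
for t in ("shaft","knob","thumb_plate"):
    for c in("wrist","scene"):print(t,c,[(round(r["conf"],2),np.round(r["location"],1).tolist()) for r in models.place_of(t,c)][:2])
m=models.outline_of("thumb_plate","wrist")
if m: print("mask",m[0]["conf"],m[0]["location"],m[0]["mask"].sum())
for t,z in(("knob",.163),("thumb_plate",.1725),("shaft",.1)):
    for r in models.place_of(t,"wrist")[:1]:
        o,d=ray(w,r["location"],T);print(t,(o+d*(z-o[2])/d[2]).round(4))
E
```

```text
['fx', 'fy', 'cx', 'cy', 'T_tool_cam'] [[-0.251  0.921  0.298  0.599]
 [-0.968 -0.238 -0.077  0.004]
 [ 0.    -0.308  0.951  0.395]
 [ 0.     0.     0.     1.   ]]
shaft wrist [(0.89, [138.0, 184.5])]
shaft scene [(0.87, [335.6, 184.0])]
knob wrist [(0.73, [397.5, 203.3])]
knob scene [(0.64, [234.5, 206.3])]
thumb_plate wrist [(0.9, [283.1, 210.0])]
thumb_plate scene [(0.64, [272.3, 186.8])]
mask 0.78 [281.5, 197.2] 5178
knob [ 0.5127 -0.0341  0.163 ]
thumb_plate [0.5316 0.0469 0.1725]
shaft [0.5669 0.183  0.1   ]
```

View pics/w1.png

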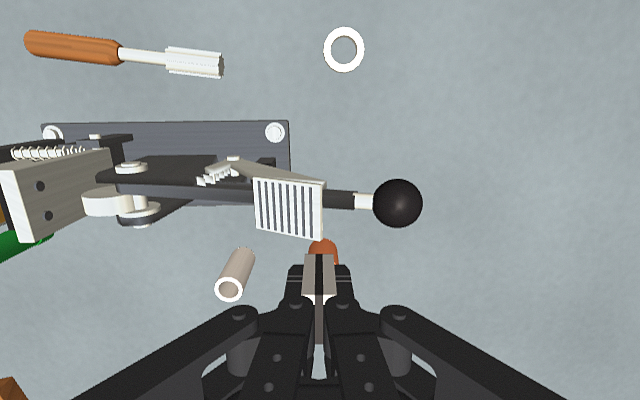

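The wrist picture shows the ribbed plate at (288,208), the knob at (397,203) and the copper sleeve low behind the fingertip at (322,245). The plate's place agrees with the lever geometry to within 4 mm. Next I line up and come down just above the plate.

Call:
carry_out([
  [[0.006,-0.01,0.02,0],[0.006,-0.01,0.045,0],[0.006,-0.01,0.06,0],[0.006,-0.01,0.065,0]],
])

```text
time_s: 3.6
ee_pos: [0.528, 0.0294, 0.1862]
tool_rot: [[0.969, -0.249, -0.0], [-0.249, -0.969, -0.002], [0.001, 0.002, -1.0]]
wrist_force: [-0.7, -1.3, 4.5]
gripper_width: 0.0002
```

Call:
carry_out([
  [[0,0,0.003,0],[0,0,0.006,0],[0,0,0.009,0],[0,0,0.012,0],[0,0,0.015,0]],
])

```text
time_s: 4.1
ee_pos: [0.5288, 0.0288, 0.172]
tool_rot: [[0.968, -0.249, 0.002], [-0.249, -0.968, -0.003], [0.003, 0.002, -1.0]]
wrist_force: [-0.4, -2.4, 5.1]
gripper_width: 0.0001
```

```bash
python3 - <<'E'
from h import *
w=grab_frame("wrist");s=grab_frame("scene")
a=w["image"][100:360,120:500]; b=cv2.resize(s["image"][120:250,200:400],(380,247))
f={"image":np.vstack([a,b])};save(f,"p1")
E
```

```text
(no output)
```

View pics/p1.png

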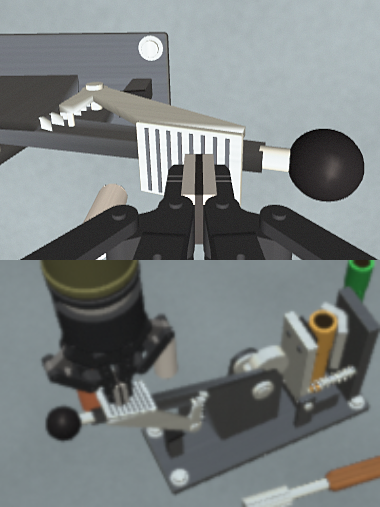

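The fingertip rests on the knob-side half of the plate, about (200,160) in the crop, with the pawl part-way down. The force is only 5 N, so I keep pressing.

Call:
carry_out([
  [[0,0,0.003,0],[0,0,0.006,0],[0,0,0.009,0],[0,0,0.012,0],[0,0,0.014,0]],
])

```text
time_s: 4.7
ee_pos: [0.5292, 0.0279, 0.1585]
tool_rot: [[0.968, -0.25, 0.003], [-0.25, -0.968, -0.004], [0.004, 0.003, -1.0]]
wrist_force: [-0.5, -3.7, 6.8]
gripper_width: 0.0004
```

Call:
carry_out([
  [[0,0,0.001,0],[0,0,0.002,0]],
])

```text
time_s: 4.9
ee_pos: [0.5292, 0.0274, 0.1572]
tool_rot: [[0.968, -0.251, 0.004], [-0.251, -0.968, -0.004], [0.004, 0.003, -1.0]]
wrist_force: [-2.3, -2.6, 7.6]
gripper_width: -0.0001
```

The pawl is down on the lever, with force rising to about 8 N. Next I push the lever down, following its arc slightly outward.

Call:
carry_out([
  [[0,0.001,0.004,0],[0,0.002,0.009,0],[0,0.003,0.014,0],[0,0.004,0.019,0],[0,0.005,0.024,0]],
])

```text
time_s: 5.4
ee_pos: [0.5277, 0.0213, 0.1337]
tool_rot: [[0.968, -0.252, 0.003], [-0.252, -0.968, -0.005], [0.005, 0.004, -1.0]]
wrist_force: [-2.7, -3.0, 6.9]
gripper_width: -0.0004
```

Call:
carry_out([
  [[0,0.001,0.005,0],[0,0.002,0.01,0],[0,0.003,0.015,0],[0,0.003,0.02,0],[0,0.004,0.025,0]],
])

```text
time_s: 5.9
ee_pos: [0.527, 0.0181, 0.1093]
tool_rot: [[0.968, -0.251, 0.004], [-0.251, -0.968, -0.004], [0.005, 0.003, -1.0]]
wrist_force: [-0.7, 2.5, 6.3]
gripper_width: 0.0001
```

Call:
carry_out([
  [[0,0,0.005,0],[0,0,0.01,0],[0,0,0.015,0],[0,0,0.02,0],[0,0,0.025,0]],
])

```text
time_s: 6.4
ee_pos: [0.5271, 0.0186, 0.0847]
tool_rot: [[0.968, -0.251, 0.005], [-0.251, -0.968, -0.003], [0.005, 0.002, -1.0]]
wrist_force: [-0.7, 0.2, 6.2]
gripper_width: -0.0001
```

Call:
carry_out([
  [[0,0,0.002,0],[0,0,0.004,0],[0,0,0.006,0]],
])

```text
time_s: 6.7
ee_pos: [0.5272, 0.0191, 0.0792]
tool_rot: [[0.968, -0.251, 0.005], [-0.251, -0.968, -0.003], [0.006, 0.001, -1.0]]
wrist_force: [-1.6, 0.4, 6.0]
gripper_width: -0.0002
```

Call:
carry_out([
  [[0,0,0.001,0],[0,0,0.002,0],[0,0,0.003,0]],
])

```text
time_s: 7.0
ee_pos: [0.5273, 0.0194, 0.0769]
tool_rot: [[0.968, -0.251, 0.005], [-0.251, -0.968, -0.002], [0.006, 0.001, -1.0]]
wrist_force: [-3.4, 0.1, 13.5]
gripper_width: -0.0001
```

Call:
carry_out([
  [[0,0,0.001,0],[0,0,0.002,0]],
])

```text
time_s: 7.2
ee_pos: [0.5274, 0.0194, 0.0764]
tool_rot: [[0.968, -0.251, 0.006], [-0.251, -0.968, -0.002], [0.007, 0.0, -1.0]]
wrist_force: [-3.8, -0.7, 20.7]
gripper_width: 0.0001
```

The force climbs to 20 N with almost no travel, at the predicted height of 0.0765 m: the lever is on its stop. I let go straight up.

Call:
carry_out([
  [[0,0,0,0],[0,0,-0.01,0],[0,0,-0.03,0],[0,0,-0.06,0],[0,0,-0.1,0]],
])

```text
time_s: 7.7
ee_pos: [0.5257, 0.02, 0.1767]
tool_rot: [[0.968, -0.251, 0.003], [-0.251, -0.968, -0.002], [0.004, 0.001, -1.0]]
wrist_force: [0.7, 0.4, -0.3]
gripper_width: 0.0001
```

Call:
carry_out([
  [[0,0,-0.04,0],[0,0.02,-0.08,0],[-0.04,0.04,-0.08,0],[-0.08,0.06,-0.08,0],[-0.08,0.06,-0.08,0]],
])

```text
time_s: 8.2
ee_pos: [0.4237, -0.0197, 0.2561]
tool_rot: [[0.967, -0.253, -0.008], [-0.253, -0.968, -0.003], [-0.007, 0.005, -1.0]]
wrist_force: [1.1, -0.5, 0.2]
gripper_width: 0.0004
```

```bash
python3 - <<'E'
from h import *
st=sensors.sense();w=grab_frame("wrist");s=grab_frame("scene");t=grab_frame("top")
T=np.eye(4);T[:3,:3]=st["tool_rot"];T[:3,3]=st["ee_pos"];T=T@np.array(w["T_tool_cam"])
R=[]
for c,f,TT in(("wrist",w,T),("scene",s,None),("top",t,None)):
    for n in("knob","thumb_plate"):
        r=models.place_of(n,c)[:1]
        if r:
            print(c,n,round(r[0]["conf"],2),np.round(r[0]["location"],1))
            R.append((n,ray(f,r[0]["location"],TT)))
for n in("knob","thumb_plate"):
    q=[r for m,r in R if m==n]
    if len(q)>1:x,e=tri(q);print(n,x.round(4),np.round(e,4))
print(st["wrist_force"],st["time_s"])
f={"image":np.vstack([w["image"][:300],cv2.resize(s["image"][110:250,200:460],(640,300),interpolation=cv2.INTER_CUBIC)])};save(f,"end")
E
```

```text
wrist knob 0.6 [314.9  82.6]
wrist thumb_plate 0.83 [233.1  84.9]
scene knob 0.66 [243.1 231.3]
scene thumb_plate 0.96 [267.6 211.8]
top knob 0.98 [389.1 249.4]
top thumb_plate 0.74 [354.3 242.6]
knob [ 0.5151 -0.0367  0.0582] [0.0047 0.0067 0.002 ]
thumb_plate [0.5268 0.0349 0.0798] [0.0047 0.0033 0.0051]
[ 1.06747171 -0.45096755  0.18802241] 8.2
```

View pics/end.png

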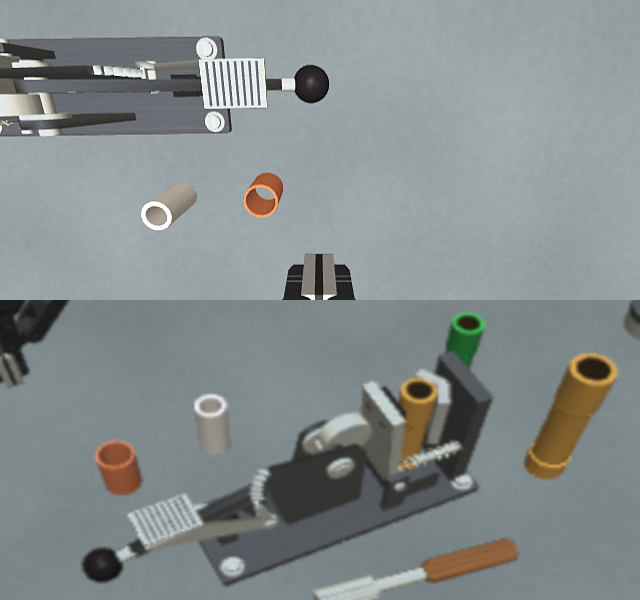

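The end picture shows the lever below level and the jaw off the valve, which is still standing. The sleeves look undisturbed. The network's knob height is 10 mm above the model, with errors of a few mm, so I check lever and pawl by reprojection, using masks.

```bash
python3 - <<'E'
from h import *
from scipy.optimize import least_squares
def proj(f,X,T):
    p=np.linalg.inv(T)@np.r_[X,1]; return np.array([f["cx"]+f["fx"]*p[0]/-p[2],f["cy"]-f["fy"]*p[1]/-p[2]])
st=sensors.sense();w=grab_frame("wrist");s=grab_frame("scene");t=grab_frame("top")
T=np.eye(4);T[:3,:3]=st["tool_rot"];T[:3,3]=st["ee_pos"];T=T@np.array(w["T_tool_cam"])
C={"wrist":(w,T),"scene":(s,np.array(s["world_from_camera"])),"top":(t,np.array(t["world_from_camera"]))}
def pts(p):
    x,y,a,L,P=p; u=np.array([np.cos(a),np.sin(a),0]);z=np.array([0,0,1.]);S=np.array([x,y,.1])
    b=.38-L;e=u*np.cos(b)+z*np.sin(b);n=-u*np.sin(b)+z*np.cos(b);k=1-P/.2
    return {"shaft":S,"knob":S+.235*e,"thumb_plate":S+(.1725-.012*k)*e+(.0145+.017*k)*n}
ob=[]
for c in C:
    for n in("shaft","knob","thumb_plate"):
        r=models.place_of(n,c)[:1]
        if r: ob.append((c,n,np.array(r[0]["location"]),"net"))
    m=models.outline_of("knob",c)[:1]
    if m:
        (q,rad)=cv2.minEnclosingCircle(np.argwhere(m[0]["mask"])[:,::-1].astype(np.float32)); yx=np.argwhere(m[0]["mask"]).mean(0)
        print(c,"knob mask",q,rad,yx[::-1])
def res(p): 
    X=pts(p);return np.concatenate([proj(C[c][0],X[n],C[c][1])-v for c,n,v,_ in ob])
for L,P in((None,None),(.6,0),(.6,.2),(.5,0),(.5,.2)):
    if L is None: r=least_squares(res,[.568,.186,-1.82,.58,.05],loss="soft_l1")
    else: r=least_squares(lambda q:res([*q,L,P]),[.568,.186,-1.82],loss="soft_l1")
    print(L,P,r.x.round(3),round(r.cost,1))
    if L in(None,.6):
        X=pts(r.x if L is None else [*r.x,L,P])
        for c,n,v,_ in ob: print("  ",c,n,v.round(1),(proj(C[c][0],X[n],C[c][1])-v).round(1))
f={"image":cv2.resize(s["image"][165:255,220:350],(780,540),interpolation=cv2.INTER_CUBIC)};save(f,"end2")
E
```

```text
wrist knob mask (167.0, 111.5) 167.91452026367188 [170.83675393  99.94984293]
scene knob mask (290.5, 200.5) 67.91548919677734 [286.98998121 206.91421415]
top knob mask (329.0, 238.5) 67.36663055419922 [335.18681319 236.29217841]
None None [ 0.567  0.188 -1.801  0.579  0.024] 8.8
   wrist shaft [ 48.  100.5] [0.4 0.3]
   wrist knob [318.3  95.4] [-2.2 -0.3]
   wrist thumb_plate [240.   96.2] [-0.1  0.2]
   scene shaft [335.2 180.7] [-1.1  1.6]
   scene knob [240.7 232.9] [-0.5 -0. ]
   scene thumb_plate [266.8 211.8] [-0.9 -0.2]
   top shaft [287.3 223.9] [-2.1 -1.6]
   top knob [388.  248.8] [-0.2  0.8]
   top thumb_plate [360.2 244. ] [ 1.1 -3.1]
0.6 0 [ 0.567  0.187 -1.802] 9.6
   wrist shaft [ 48.  100.5] [1.1 0.1]
   wrist knob [318.3  95.4] [-2.5 -0.1]
   wrist thumb_plate [240.   96.2] [-0.2  0.3]
   scene shaft [335.2 180.7] [-1.4  1.8]
   scene knob [240.7 232.9] [0.  0.8]
   scene thumb_plate [266.8 211.8] [-0.7 -0.1]
   top shaft [287.3 223.9] [-1.8 -1.6]
   top knob [388.  248.8] [-0.7  1. ]
   top thumb_plate [360.2 244. ] [ 0.8 -3.1]
0.6 0.2 [ 0.567  0.188 -1.801] 27.8
   wrist shaft [ 48.  100.5] [-0.4  0.5]
   wrist knob [318.3  95.4] [-3.9  0. ]
   wrist thumb_plate [240.   96.2] [11.6  0.4]
   scene shaft [335.2 180.7] [-0.9  1.4]
   scene knob [240.7 232.9] [0.6 0.5]
   scene thumb_plate [266.8 211.8] [-2.6  5.4]
   top shaft [287.3 223.9] [-2.5 -1.6]
   top knob [388.  248.8] [-1.4  0.9]
   top thumb_plate [360.2 244. ] [ 2.6 -1.5]
0.5 0 [ 0.567  0.188 -1.8  ] 23.4
0.5 0.2 [ 0.567  0.191 -1.799] 26.2
```

View pics/end2.png

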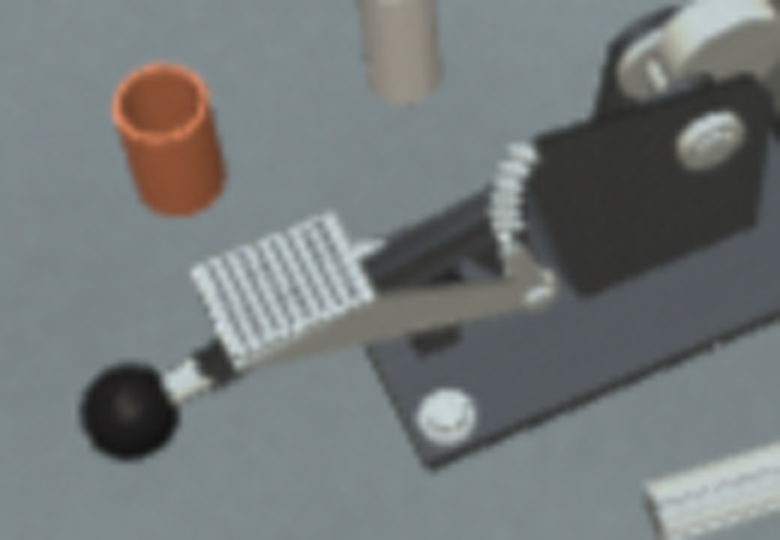

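The picture shows the lever down with the pawl sprung up below the teeth. The free fit gives lever 0.58 and pawl 0.02, consistent with 0.6 and 0, and the contact force agrees.

```bash
python3 -c "
from h import *
print(bot.hand_in(), sensors.sense()['time_s'])"
```

```text
the job is handed in; nothing more can be done
the job is handed in; nothing more can be done
```

The lever is down on its stop with the pawl sprung back, and I handed the job in; no verdict was reported. I pressed the thumb plate with the shut fingertips, pushed the lever down at about 6–8 N, then lifted straight up and moved clear. The arm was clear about 8 s in, against the 32 s limit.

- **On the stop:** at a tip height of 0.0764 m (0.0765 m predicted) the force rose to about 21 N with almost no further travel. That was the highest reading, well under the 80 N limit.
- **Lever and pawl:** a fit over all three cameras gave the lever at about 0.58 rad and the pawl at about 0.02 rad. That is consistent with the stop at 0.60 and a released pawl, but the lever figure is close to the 0.57 limit.
- **Other things:** in the last pictures the valve is standing, the jaw is off it, and the sleeves look undisturbed. The reamer, seen only in part, looks the same. I did not measure the jaw angle, the valve or the loose parts, and the ring was not in the last crops I viewed.
- **Checks that disagreed:** a first triangulation put the knob about 10 mm higher than the model, with 2–7 mm disagreement between cameras. It also put the plate nearer its pressed position. The fit did not bear either out. The knob outlines were unusable because they covered the whole lever.

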